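Box up the collet nut and click the sliding cover shut

ROBOT

A 6-joint arm with a two-finger parallel gripper is mounted at the origin on a cart in front of the work surface, level with it; the furniture and walls round the work are solid. World frame = base frame: x ahead of the robot, y to its left, z up, the work surface at z = 0. Lengths are in m, angles in degrees, forces in N, time in s.
With the tool pointing down it reaches from about 0.35 to 0.875 m from the base axis. Payload 4.2 kg.
Tool frame: the origin (TCP) lies at the very end of the fingers, on their centre line; the grasp point (between the pads) lies 19 mm behind it; z points along the fingers, y is the line along which they close (so a half turn about z gives the same grasp; the last joint's range is limited). The gripper opens to 87 mm and grips with 3 to 60 N. Pads are 19 mm wide; open, the fingers measure 117 mm over their backs; the gripper's body (75 mm by 190 mm) begins 51 mm behind the grasp point.
Start: joints at [-50.271, 22.042, 0.453, 0, -68.411, -14.817], TCP at [0.263, -0.567, 0.184] pointing down, gripper open.
Joint ranges: [-179.83, 179.83], [-69.29, 118.12], [-61.27, 80.66], [-181.25, 117.63], [-171.15, -9.14], [-177.46, 177.46]. Speed limits (degrees/s): [159.86, 159.86, 180, 180, 180, 180].

INTERFACE

Orientations are given as a 3x3 rotation matrix whose columns are the frame's x, y, z axes.
In Python, from station import sense, cams, r gives the robot as it stands. The module is installed in compiled form; this text tells all that it offers.
- The arm moves only by the tool step_arm, never from a script. Its argument "targets" is text: rows parted by semicolons, each of 4 numbers parted by spaces: the shift along the tool's x, y, z in cm, then the turn about the tool's z in degrees. In form: x y z turn; .... A call has 1 to 12 rows; each row shifts and turns the commanded pose from where the row before left it, along the tool's axes as they then stand; what a row does not reach is not made up. A row lasts 1/12 s, in which the tool goes at most 41.7 mm and 7.16 degrees, less where a joint would pass 70% of its speed; a pose out of reach is approached as far as the arm can. A call with a gripper value outside its range is refused whole. "claw" is the finger opening in cm, from 0 to 8.7, set as the call begins (left out, the last holds). The fingers move at their own pace and stop on an object; the grip force is fixed at half the most. Time passes only in rows, so rows that do not move let the fingers close. It gives the time, the measured TCP pose, the force, the opening and the grip force at its end, in the units of the state.
- sense(): the state, without advancing time (a new reading comes with each control period).
- cams.capture(name): name is "scene" or "top"; returns a dict with "frame" (400x640x3 uint8, blue, green, red), "vertical_fov" (degrees; the focal length in pixels is half the picture's height over the tangent of half this angle, whatever the lens; pixels are square), "cx", "cy" (the principal point, pixels), "eye" and "rotation" of the camera in the world. Camera axes: x right, y down, z forward; pixel columns grow to the right and rows downward; lengths in m; the calibration is good to about 2 mm. A picture is of the moment at which its call begins. There is no depth.
- r.finish_job(): hands the job in; it is judged then, once.
The state is a dict: "time_s": time; "joints": joint angles; "joint_velocities": joint speeds; "effort": joint torques, N m; "tcp_pos": TCP position; "ee_rot": TCP orientation; "wrist_force": force on the tool from outside, world axes, zero at the start; "moment": the same for the moment, N m; "gripper_width": opening from 0.0 (shut) to 1.0 (fully open); "gripper_force": force on a finger pad.
Only numpy, scipy, OpenCV 4.12 (cv2) and the standard library are available. Lean on these libraries where they do the work, as an engineer would, in place of code of your own. Each camera call takes 0.05 s, during which the arm holds its last target. There are 200 camera calls.

TASK

Put the collet nut away in the open well of the wooden box, setting it down rather than dropping it. Then slide the box's cover along its rails until its spring tab has clicked down behind the catch, pushing gently: stop as soon as it is home, do not ram it against its stop. Leave the two router bits, the sanding block and the tape measure where they are.

Things in the scene. Friction and masses are not known exactly. Their poses are not given: they have to be found in the camera images.
- box: Pale wooden box screwed to the worktop, 311 x 148 mm, rail tops 67 mm high. Origin on the worktop under its middle line; +x is the way its cover slides shut, z up. From x = -50 to +25 mm lies the open well, 75 (x) by 104 mm (y) inside, floor 6 mm above the worktop, side walls 14 mm thick. The rails run on both sides from x = -195 to +112 mm, the far block from x = 25 to 112 mm.
- well (a point): Centre of the well: on its floor, 6 mm above the worktop, 5 mm towards -x from the box's origin; x axis as the box's.
- far_block (a point): Middle of the top of the far block, 45 mm high. On it a steel keeper plate: a 36 mm long ramp (2 mm steep toe, then rising gently to 5 mm towards +x) ending in a sheer ledge, and two rubber bumpers that stop the cover about 2 mm after the tab has dropped behind the ledge. The plate sits in long slots: up to 13 mm nearer or farther along x from box to box; this point does not show that.
- cover (a joint): Slide (m) of the darker wooden cover, 140 x 110 x 6 mm, top 61 mm above the worktop: about 0.11 = open (well free), falling as it closes. Home lies anywhere from -0.014 to +0.015, as the keeper sits. It slides with 1 to 2 N; over the last 36 mm the tab climbs the toe (up to 5 N for a moment) and the ramp (3 growing to 8 N), the push falls at the click, then the bumpers resist at 12 N per mm.
- push_face (a point): Centre of the rear face of the cover's push bar, 73 mm above the worktop. The bar stands across the cover's rear end: 56 mm (y), 10 mm thick (x), from 61 to 86 mm above the worktop. x axis as the box's: pushing here along +x shuts the cover; nothing over 67 mm stands behind it. A push of 10 to 12 N brings it home; more than 15 N is ramming and breaks the tab.
- tab (a joint): Upward bend in rad of the steel spring tab (52 by 22 mm) in the front end of the cover: 0 = lying flat, up to about 0.08 while its tooth rides up the ramp, back to 0 when it has clicked down behind the ledge (or before it meets the ramp).
- collet_nut: Grey steel collet nut standing on the worktop, no coloured part: hexagonal foot 27 by 31 mm and 14 mm high, above it a plain round sleeve 19 mm in diameter up to 38 mm. Origin at the centre of its underside, z along the sleeve. 80 g.
- bit_small: Router bit standing on its cutter, 62 mm high, cutter 30 mm wide, 12.7 mm shank; to be left alone. Origin at the centre of its underside.
- bit_large: Router bit standing on its cutter, 52 mm high, cutter 37 mm wide, 12.7 mm shank; to be left alone. Origin at the centre of its underside.
- sanding_block: Wooden sanding block, 59 by 112 by 34 mm; to be left alone. Origin at the centre of its underside.
- tape_measure: Tape measure standing on edge, 35 by 80 mm, 68 mm high; to be left alone. Origin at the centre of its underside.
There are look-alikes about, which are no part of the job. Leave any yellow look-alike of the collet_nut alone.

How it is judged:
By the outcome, as a careful person would: the job done as asked, in the order asked, and still so for the second after the job is handed in, with the robot touching nothing.
It also fails if it takes over 69 s, if anything falls off the work surface, if the arm or the gripper's body presses on something with over 40 N, if the wrist force passes 120 N, or if a joint passes its speed limit or range.

## Working session

There is one attempt and no reset: what is moved stays moved. The work goes in short steps, Python scripts to look and compute and a tool call to move; the robot and the scene stay as the last step left them, time stands still between calls to the robot, and variables do not carry over. Pictures are saved under pics/ and viewed, at most 10 in all, crops included, and the job is handed in when it is done.

Besides the shell and the picture viewer there is one more tool, called after "Call:" in YAML: its name, and indented under it one key for each argument. step_arm: Moves the arm, as the interface text tells. Its arguments: {"type":"object","properties":{"targets":{"type":"string"},"claw":{"type":"number"}},"required":["targets"]}

```bash
mkdir -p pics
cat > h.py <<'E'
import numpy as np, cv2
from station import sense, cams, r
def ray(c,u,v,z):
    h=c["frame"].shape[0]; f=h/2/np.tan(np.radians(c["vertical_fov"])/2)
    d=np.array(c["rotation"])@np.array([(u-c["cx"])/f,(v-c["cy"])/f,1.]); e=np.array(c["eye"])
    return e+d*(z-e[2])/d[2]
E
python3 - <<'E'
from h import *
for n in("scene","top"):
    c=cams.capture(n); cv2.imwrite(f"pics/{n}0.png",c["frame"]); np.save(n+"0.npy",c,allow_pickle=True)
    print(n,c["eye"],np.round(c["rotation"],3).tolist(),c["vertical_fov"],c["cx"],c["cy"])
s=sense();print(s["tcp_pos"],np.round(s["ee_rot"],3),s["wrist_force"],s["time_s"])
E
```

```text
scene [0.23397911 0.73789591 0.63737544] [[-0.892, -0.285, 0.35], [-0.451, 0.539, -0.711], [0.014, -0.792, -0.61]] 53.9022731795674 319.19964339068486 202.1048812335487
top [0.35320598 0.09252552 0.99685887] [[-0.116, -0.97, 0.215], [-0.993, 0.113, -0.025], [-0.0, -0.217, -0.976]] 50.75898026096702 323.43712437865975 194.00443897859708
[ 0.26301999 -0.56628306  0.18317836] [[-0.907 -0.421 -0.001]
 [-0.421  0.907  0.002]
 [ 0.     0.002 -1.   ]] [ 0.2662632  -0.43313303  0.11617775] 0.1
```

View pics/scene0.png

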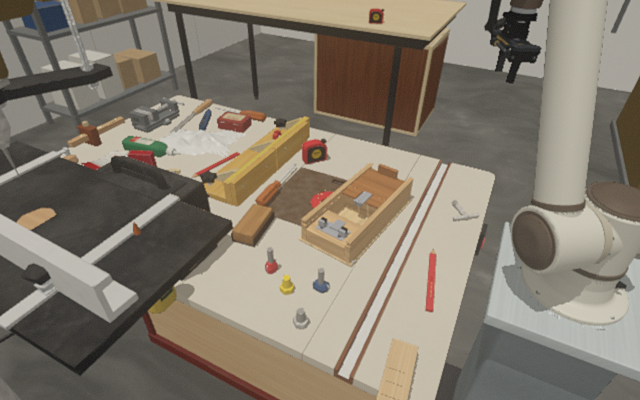

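View pics/top0.png

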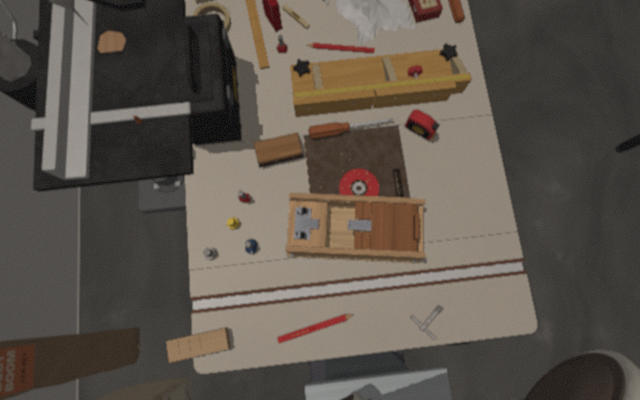

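The scene view has the grey nut at about (300,317), the yellow look-alike at (286,284), and the bits at (270,262) and (320,280). In the top view the nut is at (209,253), the box spans (288..425, 194..258), and the cover closes towards image left. I'll zoom in next.

Run:
```python
from h import *
t=cv2.imread("pics/top0.png");s=cv2.imread("pics/scene0.png")
a=cv2.resize(t[180:270,190:440],None,fx=3.2,fy=3.2,interpolation=cv2.INTER_CUBIC)
b=cv2.resize(s[155:335,230:430],None,fx=1.65,fy=1.65,interpolation=cv2.INTER_CUBIC)
o=np.zeros((a.shape[0]+b.shape[0],800,3),np.uint8);o[:a.shape[0]]=a[:,:800];o[a.shape[0]:,:b.shape[1]]=b
cv2.imwrite("pics/z.png",o);print(a.shape,b.shape)
```

```text
(288, 800, 3) (297, 330, 3)
```

View pics/z.png

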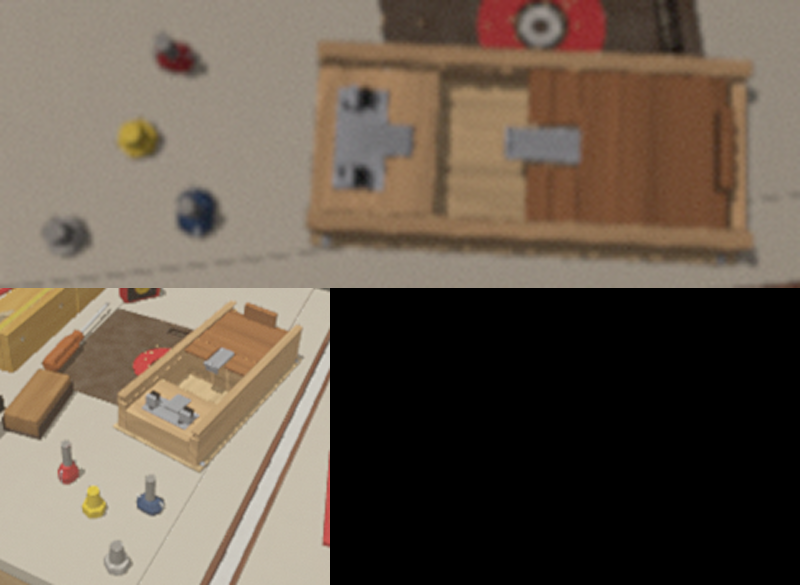

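Run:
```python
from h import *
t=np.load("top0.npy",allow_pickle=True).item();s=np.load("scene0.npy",allow_pickle=True).item()
T=lambda x,y,z:np.round(ray(t,190+x/3.2,180+y/3.2,z),4)
S=lambda x,y,z:np.round(ray(s,230+x/1.65,155+(y-288)/1.65,z),4)
for p in[(320,45),(750,63),(750,240),(312,225)]:print("rail",T(*p,.067))
for p in[(727,108),(727,190)]:print("bar",T(*p,.086))
print("tab",T(505,145,.061),T(580,145,.061),"cover front",T(529,100,.061),T(527,190,.061))
print("nut top",T(62,233,.038),S(118,544,.038),"foot",S(117,563,.010),T(66,237,.007))
print("yellow",S(95,490,.038),S(94,509,.01),"red",S(67,443,.062),S(67,474,.01),"blue",S(150,479,.052),S(150,503,.01))
print("scene rail",S(118,396,.067),S(200,432,.067),S(300,325,.067))
```

```text
rail [0.5669 0.1436 0.067 ]
rail [ 0.5188 -0.1557  0.067 ]
rail [ 0.3967 -0.135   0.067 ]
rail [0.4417 0.1616 0.067 ]
bar [ 0.4862 -0.1297  0.086 ]
bar [ 0.4308 -0.1205  0.086 ]
tab [0.482  0.0226 0.061 ] [ 0.4759 -0.0295  0.061 ] cover front [0.5117 0.0017 0.061 ] [0.449  0.0115 0.061 ]
nut top [0.4593 0.3397 0.038 ] [0.4593 0.3452 0.038 ] foot [0.4582 0.3503 0.01  ] [0.4595 0.3449 0.007 ]
yellow [0.5221 0.2889 0.038 ] [0.5211 0.2949 0.01  ] red [0.581  0.2563 0.062 ] [0.5816 0.2612 0.01  ] blue [0.4655 0.2537 0.052 ] [0.4642 0.2546 0.01  ]
scene rail [0.5655 0.1517 0.067 ] [0.4389 0.1651 0.067 ] [ 0.3952 -0.1337  0.067 ]
```

Call:
step_arm:
  targets: "0 0 0 -7;0 0 0 -7;0 0 0 -7;0 0 0 -7;0 0 0 -7;0 0 0 -7;0 0 0 -7;0 0 0 -7.1;0 0 0 0"
  claw: 5

```text
time_s: 0.85
tcp_pos: [0.2631, -0.5665, 0.1835]
ee_rot: [[-0.154, -0.988, -0.001], [-0.988, 0.154, 0.001], [-0.001, 0.001, -1.0]]
wrist_force: [-0.2, -1.9, -1.0]
gripper_width: 0.584
gripper_force: 0.0
```

Call:
step_arm:
  targets: "-3.8 -1.3 0 0;-3.8 -1.3 0 0;-3.8 -1.3 0 0;-3.8 -1.3 0 0;-3.8 -1.3 0 0;-3.8 -1.3 0 0;-3.8 -1.3 0 0;-3.8 -1.3 0 0;-3.4 -1.2 0 0"

```text
time_s: 1.6
tcp_pos: [0.4311, -0.2489, 0.1842]
ee_rot: [[-0.159, -0.987, 0.0], [-0.987, 0.159, 0.0], [-0.0, -0.0, -1.0]]
wrist_force: [0.4, -0.6, 0.7]
gripper_width: 0.578
gripper_force: 0.0
```

Call:
step_arm:
  targets: "-3.95 0.4 0 0;-3.95 0.4 0 0;-3.95 0.4 0 0;-3.95 0.4 0 0;-3.95 0.4 0 0;-3.95 0.4 0 0;-3.95 0.4 0 0;-3.95 0.4 0 0;-3.95 0.4 0 0;-3.95 0.4 0 0;-3.95 0.4 0 0;-3.95 0.4 0 0"

```text
time_s: 2.6
tcp_pos: [0.4567, 0.2265, 0.1842]
ee_rot: [[-0.159, -0.987, -0.0], [-0.987, 0.159, 0.0], [-0.0, 0.0, -1.0]]
wrist_force: [0.7, -0.1, 0.4]
gripper_width: 0.572
gripper_force: 0.0
```

Call:
step_arm:
  targets: "-3.95 0.4 0 0;-3.95 0.4 0 0;-3.95 0.4 0 0;0 0 3 0;0 0 3 0;0 0 2 0;0 0 0 0;0 0 0 0;0 0 0 0"

```text
time_s: 3.35
tcp_pos: [0.4649, 0.3442, 0.1056]
ee_rot: [[-0.157, -0.988, 0.002], [-0.988, 0.157, 0.001], [-0.002, -0.002, -1.0]]
wrist_force: [0.5, 0.2, 0.6]
gripper_width: 0.573
gripper_force: 0.0
```

Run:
```python
from h import *
o=np.zeros((380,800,3),np.uint8)
for i,(n,y,x) in enumerate((("top",200,170),("scene",235,250))):
    c=cams.capture(n); np.save(n+"1.npy",c,allow_pickle=True)
    o[:380,i*400:i*400+400]=cv2.resize(c["frame"][y:y+95,x:x+100],(400,380),interpolation=cv2.INTER_CUBIC)
cv2.imwrite("pics/n.png",o);s=sense();print(s["tcp_pos"],s["wrist_force"])
```

```text
[0.46502228 0.34436509 0.10622665] [-0.14618718 -0.90346473  1.23899093]
```

View pics/n.png

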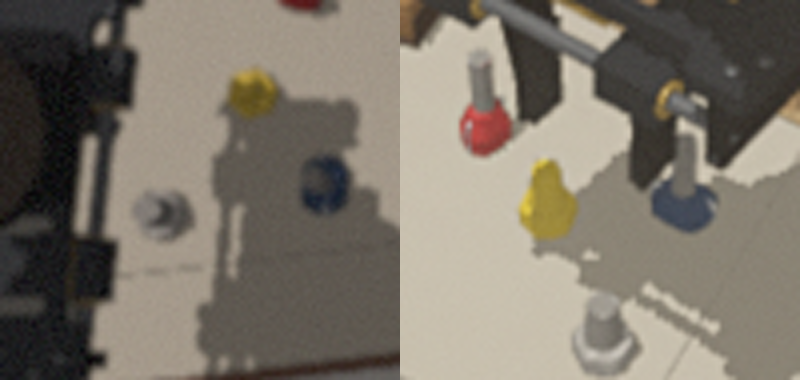

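Run:
```python
from h import *
t=np.load("top1.npy",allow_pickle=True).item();s=np.load("scene1.npy",allow_pickle=True).item()
T=lambda x,y,z:np.round(ray(t,170+x/4,200+y/4,z),4)
S=lambda x,y,z:np.round(ray(s,250+(x-400)/4,235+y/4,z),4)
print(T(150,210,.038),S(605,302,.038),T(162,216,.007),S(605,345,.010))
# fingertips seen in scene: ours at z=.106
print(S(535,120,.106),S(640,187,.106),S(720,165,.106))
```

```text
[0.4605 0.3438 0.038 ] [0.4593 0.3461 0.038 ] [0.4597 0.3452 0.007 ] [0.4581 0.3492 0.01  ]
[0.5108 0.3173 0.106 ] [0.4496 0.3303 0.106 ] [0.4239 0.3026 0.106 ]
```

Call:
step_arm:
  targets: "-0.05 0.55 0 0;0 0 2 0;0 0 2 0;0 0 2 0;0 0 1.5 0;0 0 0.8 0;0 0 0.5 0;0 0 0 0;0 0 0 0;0 0 0 0"

```text
time_s: 4.28
tcp_pos: [0.4592, 0.3456, 0.0174]
ee_rot: [[-0.156, -0.988, 0.002], [-0.988, 0.156, 0.002], [-0.002, -0.001, -1.0]]
wrist_force: [0.1, -0.1, -0.1]
gripper_width: 0.575
gripper_force: 0.0
```

Call:
step_arm:
  targets: "0 0 0 0;0 0 0 0;0 0 0 0;0 0 0 0;0 0 0 0;0 0 0 0;0 0 0 0;0 0 0 0"
  claw: 1.2

```text
time_s: 4.95
tcp_pos: [0.4586, 0.3448, 0.0161]
ee_rot: [[-0.156, -0.988, -0.0], [-0.988, 0.156, -0.0], [0.0, 0.0, -1.0]]
wrist_force: [-0.1, -0.5, -0.1]
gripper_width: 0.15
gripper_force: 0.0
```

Call:
step_arm:
  targets: "0 0 0 0;0 0 0 0"

```text
time_s: 5.12
tcp_pos: [0.4586, 0.3448, 0.0161]
ee_rot: [[-0.156, -0.988, -0.0], [-0.988, 0.156, -0.0], [0.0, 0.0, -1.0]]
wrist_force: [-0.5, -0.8, 1.0]
gripper_width: 0.141
gripper_force: 0.0
```

Run:
```python
from h import *
o=np.zeros((380,800,3),np.uint8)
for i,(n,y,x) in enumerate((("top",200,170),("scene",235,250))):
    c=cams.capture(n); np.save(n+"2.npy",c,allow_pickle=True)
    o[:380,i*400:i*400+400]=cv2.resize(c["frame"][y:y+95,x:x+100],(400,380),interpolation=cv2.INTER_CUBIC)
cv2.imwrite("pics/n2.png",o);s=sense();print(s["tcp_pos"],s["wrist_force"],s["gripper_width"],s["gripper_force"])
```

```text
[0.45858886 0.34484203 0.0160974 ] [-0.04706592 -0.00834845 -0.13463766] 0.13888074644815404 0.0
```

View pics/n2.png

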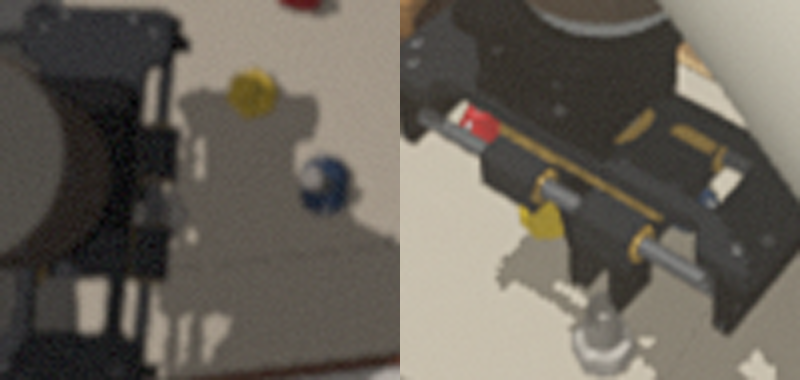

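Run:
```python
from h import *
s=np.load("scene2.npy",allow_pickle=True).item();t=np.load("top2.npy",allow_pickle=True).item()
S=lambda x,y,z:np.round(ray(s,250+(x-400)/4,235+y/4,z),4)
T=lambda x,y,z:np.round(ray(t,170+x/4,200+y/4,z),4)
for z in(.016,.05):print(S(582,285,z),S(618,308,z))
print("nut",S(603,298,.038),S(603,345,.01),T(150,210,.038),T(162,216,.007))
print(s["eye"]-np.load("scene0.npy",allow_pickle=True).item()["eye"],t["eye"]-np.load("top0.npy",allow_pickle=True).item()["eye"])
f=200/np.tan(np.radians(s["vertical_fov"])/2);R=np.array(s["rotation"])
for p in((.4592,.3455,.016),(.4592,.3455,.035)):
    q=R.T@(np.array(p)-s["eye"]);u=f*q[:2]/q[2]+[s["cx"],s["cy"]];print((u-[250,235])*4+[400,0])
```

```text
[0.4822 0.3282 0.016 ] [0.4605 0.3319 0.016 ]
[0.4686 0.3506 0.05  ] [0.4481 0.3541 0.05  ]
nut [0.4612 0.3446 0.038 ] [0.4589 0.3496 0.01  ] [0.4605 0.3438 0.038 ] [0.4597 0.3452 0.007 ]
[0. 0. 0.] [0. 0. 0.]
[606.53188046 330.40559189]
[606.00353386 305.13296063]
```

Run:
```python
from h import *
def proj(c,p):
    f=200/np.tan(np.radians(c["vertical_fov"])/2);q=np.array(c["rotation"]).T@(np.array(p)-c["eye"]);return f*q[:2]/q[2]+[c["cx"],c["cy"]]
s0=np.load("scene0.npy",allow_pickle=True).item();s1=np.load("scene1.npy",allow_pickle=True).item()
o=np.zeros((400,800,3),np.uint8)
for i,(c,p,R,x,y,op) in enumerate(((s0,(.263,-.5663,.1832),((-.907,-.421),(-.421,.907)),470,30,.087),(s1,(.465,.3444,.1062),((-.157,-.988),(-.988,.157)),250,220,.05))):
    im=cv2.resize(c["frame"][y:y+(80 if i==0 else 100),x:x+(80 if i==0 else 100)],(400,400),interpolation=cv2.INTER_CUBIC);k=5 if i==0 else 4
    for dz,col in((0,(0,255,0)),(.024,(0,0,255))):
        for sg in(-1,0,1):
            q=np.array(p)+[0,0,dz];q[:2]+=sg*op/2*np.array(R)[:,1]
            u=(proj(c,q)-[x,y]+.5)*k;cv2.circle(im,tuple(int(v) for v in u),3,col,-1)
    o[:,i*400:i*400+400]=im
cv2.imwrite("pics/m.png",o)
```

```text
(no output)
```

View pics/m.png

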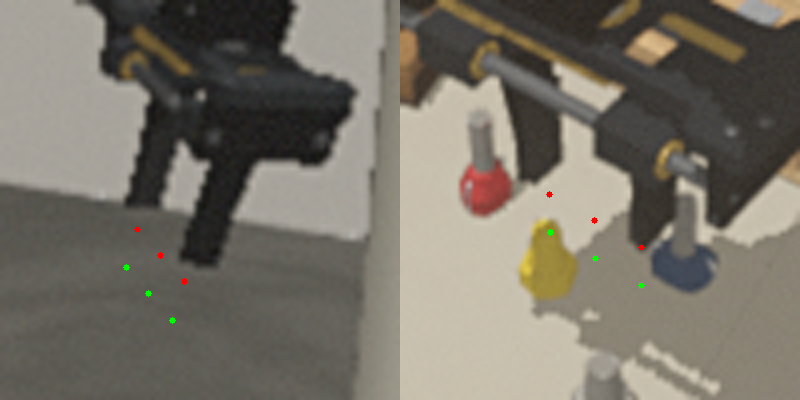

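The fingertips show about 24 mm above the reported TCP height, so they closed over the top of the nut. Going lower with the fingers open is safe, so I'll do that and try again.

Call:
step_arm:
  targets: "0 0 0 0;0 0 0 0;0 0 0 0;0 0 0 0;0 0 0 0;0 0 0.5 0;0 0 0.4 0;0 0 0.3 0;0 0 0 0;0 0 0 0"
  claw: 5

```text
time_s: 6.05
tcp_pos: [0.4584, 0.3446, 0.0037]
ee_rot: [[-0.156, -0.988, -0.001], [-0.988, 0.156, -0.001], [0.001, 0.0, -1.0]]
wrist_force: [-0.4, -0.6, -0.1]
gripper_width: 0.572
gripper_force: 0.0
```

Call:
step_arm:
  targets: "0 0 0 0;0 0 0 0;0 0 0 0;0 0 0 0;0 0 0 0;0 0 0 0;0 0 0 0;0 0 0 0;0 0 0 0"
  claw: 1.4

```text
time_s: 6.8
tcp_pos: [0.4586, 0.3449, 0.0042]
ee_rot: [[-0.156, -0.988, 0.0], [-0.988, 0.156, 0.0], [-0.0, -0.0, -1.0]]
wrist_force: [0.4, 0.2, 1.1]
gripper_width: 0.161
gripper_force: 0.0
```

Run:
```python
from h import *
o=np.zeros((380,800,3),np.uint8)
for i,(n,y,x) in enumerate((("top",200,170),("scene",235,250))):
    c=cams.capture(n); np.save(n+"3.npy",c,allow_pickle=True)
    o[:380,i*400:i*400+400]=cv2.resize(c["frame"][y:y+95,x:x+100],(400,380),interpolation=cv2.INTER_CUBIC)
cv2.imwrite("pics/n3.png",o);s=sense();print(s["tcp_pos"],s["wrist_force"],s["gripper_width"],s["gripper_force"])
```

```text
[0.45861333 0.34487116 0.00414597] [-0.29428543 -0.45701835 -0.63513157] 0.1643318471060414 0.0
```

View pics/n3.png

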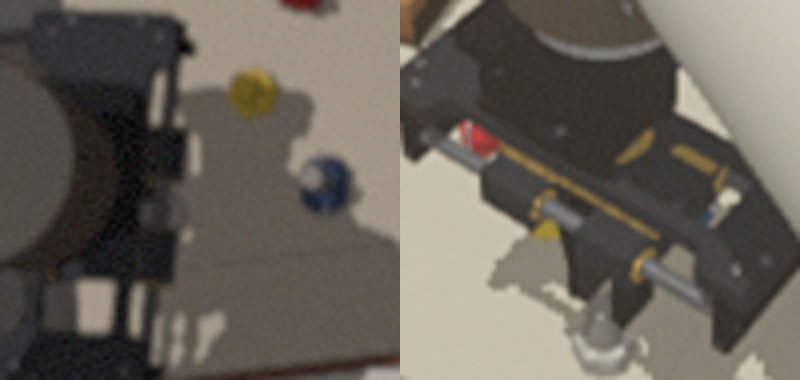

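Run:
```python
from h import *
s=np.load("scene3.npy",allow_pickle=True).item();t=np.load("top3.npy",allow_pickle=True).item()
def tri(pt,ps):
    A=[];b=[]
    for c,(u,v) in((t,(170+pt[0]/4,200+pt[1]/4)),(s,(250+(ps[0]-400)/4,235+ps[1]/4))):
        e=np.array(c["eye"]);d=ray(c,u,v,0)-e;d/=np.linalg.norm(d);P=np.eye(3)-np.outer(d,d);A.append(P);b.append(P@e)
    p=np.linalg.solve(sum(A),sum(b));return np.round(p,4),np.round([np.linalg.norm(P@p-q) for P,q in zip(A,b)],4)
print("carriage mid",tri((160,205),(568,212)))
print("nut sleeve top prev",tri((150,210),(605,302)))
print("blue top",tri((312,175),(684,148)),"yellow top",tri((250,88),(546,170)))
for n,st in(("top",t),("scene",s)):
    a=np.load(n+"0.npy",allow_pickle=True).item()["frame"];print(n)
```

```text
carriage mid (array([0.4707, 0.3331, 0.076 ]), array([0.013, 0.013]))
nut sleeve top prev (array([0.4606, 0.3445, 0.0353]), array([0.0003, 0.0003]))
blue top (array([0.468 , 0.2501, 0.044 ]), array([0.0009, 0.0009])) yellow top (array([0.5259, 0.2847, 0.031 ]), array([0.0013, 0.0013]))
top
scene
```

Run:
```python
from h import *
s=np.load("scene3.npy",allow_pickle=True).item();t=np.load("top3.npy",allow_pickle=True).item()
for z in(.06,.08,.1):print(z,np.round(ray(t,170+160/4,200+205/4,z),3),np.round(ray(s,250+167/4,235+208/4,z),3))
def proj(c,p):
    f=200/np.tan(np.radians(c["vertical_fov"])/2);q=np.array(c["rotation"]).T@(np.array(p)-c["eye"]);return f*q[:2]/q[2]+[c["cx"],c["cy"]]
print(proj(s,(.4586,.3449,.074)),proj(t,(.4586,.3449,.074)))
o=np.zeros((560,800,3),np.uint8)
for i,(c,y,x) in enumerate(((t,150,110),(s,190,225))):
    im=cv2.resize(c["frame"][y:y+140,x:x+100],(400,560),interpolation=cv2.INTER_CUBIC)
    im=np.uint8(255*(im/255.)**.5)
    for z,col in((.004,(0,255,0)),(.042,(0,255,255)),(.074,(0,0,255)),(.15,(255,0,255))):
        u=(proj(c,(.4586,.3449,z))-[x,y]+.5)*4;cv2.circle(im,tuple(int(v) for v in u),3,col,-1)
    o[:,i*400:i*400+400]=im
cv2.imwrite("pics/n4.png",o)
```

```text
0.06 [0.46  0.332 0.06 ] [0.493 0.322 0.06 ]
0.08 [0.458 0.327 0.08 ] [0.484 0.337 0.08 ]
0.1 [0.456 0.322 0.1  ] [0.475 0.351 0.1  ]
[301.67353214 297.54529271] [202.62033234 252.10233994]
```

View pics/n4.png

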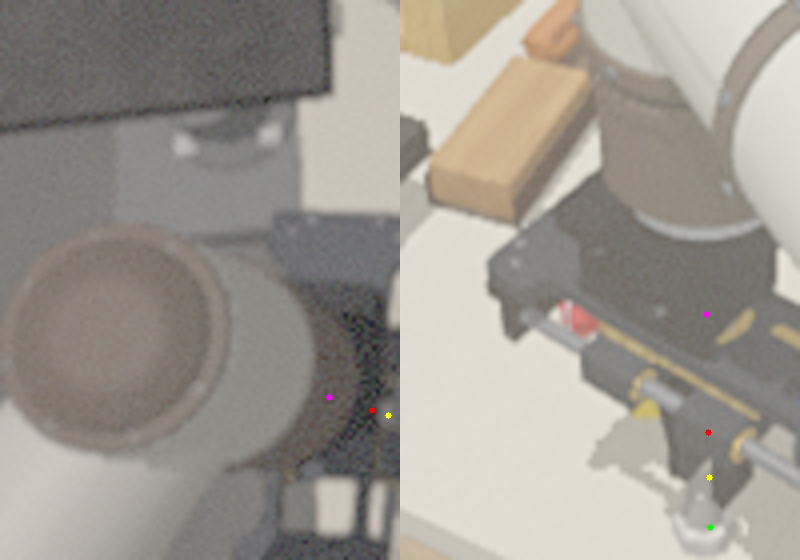

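The geometry fits if the real fingertips sit about 30 mm above the reported TCP, so they are still just over the top of the sleeve. I'll open and lower again in small steps, watching the force.

Call:
step_arm:
  targets: "0 0 0 0;0 0 0 0;0 0 0 0;0 0 0 0;0 0 0 0;0 0 0.3 0;0 0 0.3 0;0 0 0.2 0;0 0 0.2 0;0 0 0.2 0;0 0 0 0;0 0 0 0"
  claw: 5

```text
time_s: 7.9
tcp_pos: [0.4585, 0.3448, -0.0081]
ee_rot: [[-0.156, -0.988, -0.0], [-0.988, 0.156, -0.0], [0.0, 0.0, -1.0]]
wrist_force: [0.2, -0.3, 0.5]
gripper_width: 0.575
gripper_force: 0.0
```

Call:
step_arm:
  targets: "0 0 0 0;0 0 0 0;0 0 0 0;0 0 0 0;0 0 0 0;0 0 0 0;0 0 0 0;0 0 0 0;0 0 0 0"
  claw: 1.4

```text
time_s: 8.65
tcp_pos: [0.4589, 0.3451, -0.0077]
ee_rot: [[-0.156, -0.988, 0.001], [-0.988, 0.156, 0.0], [-0.001, -0.0, -1.0]]
wrist_force: [1.7, -1.2, 0.5]
gripper_width: 0.2
gripper_force: 29.9
```

Gripped at the sleeve's top edge, which puts the real tips about 35–45 mm above the reported height. I'll take a deeper bite.

Call:
step_arm:
  targets: "0 0 0 0;0 0 0 0;0 0 0 0;0 0 0 0;0 0 0 0;0 0 0.3 0;0 0 0.3 0;0 0 0.2 0;0 0 0.2 0;0 0 0 0;0 0 0 0"
  claw: 4

```text
time_s: 9.57
tcp_pos: [0.4585, 0.3447, -0.0181]
ee_rot: [[-0.156, -0.988, -0.0], [-0.988, 0.156, -0.0], [0.001, 0.0, -1.0]]
wrist_force: [-0.6, 0.1, 0.9]
gripper_width: 0.457
gripper_force: 0.0
```

Call:
step_arm:
  targets: "0 0 0 0;0 0 0 0;0 0 0 0;0 0 0 0;0 0 0 0;0 0 0 0;0 0 0 0;0 0 0 0;0 0 0 0"
  claw: 1.4

```text
time_s: 10.32
tcp_pos: [0.459, 0.3452, -0.0176]
ee_rot: [[-0.156, -0.988, 0.001], [-0.988, 0.156, 0.001], [-0.001, -0.001, -1.0]]
wrist_force: [0.5, 0.2, 0.9]
gripper_width: 0.206
gripper_force: 30.0
```

Call:
step_arm:
  targets: "0 0 -1 0;0 0 -2 0;0 0 -3 0;0 0 -3 0;0 0 -3 0;0 0 -3 0;0 0 0 0"

```text
time_s: 10.9
tcp_pos: [0.4612, 0.3474, 0.1394]
ee_rot: [[-0.155, -0.988, 0.009], [-0.988, 0.155, 0.008], [-0.01, -0.007, -1.0]]
wrist_force: [1.0, 0.1, -0.4]
gripper_width: 0.205
gripper_force: 30.0
```

Call:
step_arm:
  targets: "2 -0.5 0 0;3.4 -0.9 0 0;3.9 -1 0 0;3.9 -1 0 0;3.9 -1 0 0;3.9 -1 0 0;3.9 -1 0 0;2.5 -0.6 0 0;1.55 -0.4 0 0;0 0 0 0;0 0 3 0;0 0 3 0"

```text
time_s: 11.9
tcp_pos: [0.4877, 0.048, 0.0731]
ee_rot: [[-0.157, -0.988, 0.005], [-0.988, 0.157, 0.002], [-0.003, -0.004, -1.0]]
wrist_force: [1.3, -0.1, -1.3]
gripper_width: 0.209
gripper_force: 30.0
```

Run:
```python
from h import *
s=sense();print(s["tcp_pos"],s["wrist_force"],s["gripper_width"],s["gripper_force"])
o=np.zeros((420,800,3),np.uint8)
for i,(n,y,x) in enumerate((("top",170,280),("scene",150,290))):
    c=cams.capture(n); np.save(n+"5.npy",c,allow_pickle=True)
    w=140 if i==0 else 120
    im=cv2.resize(c["frame"][y:y+int(w*1.05),x:x+w],(400,420),interpolation=cv2.INTER_CUBIC);o[:,i*400:i*400+400]=np.uint8(255*(im/255.)**.6)
cv2.imwrite("pics/w.png",o)
```

```text
[0.48767385 0.04804928 0.07305935] [ 1.2947968  -0.10200543 -1.29609705] 0.20892200383925977 29.957630932331085
```

View pics/w.png

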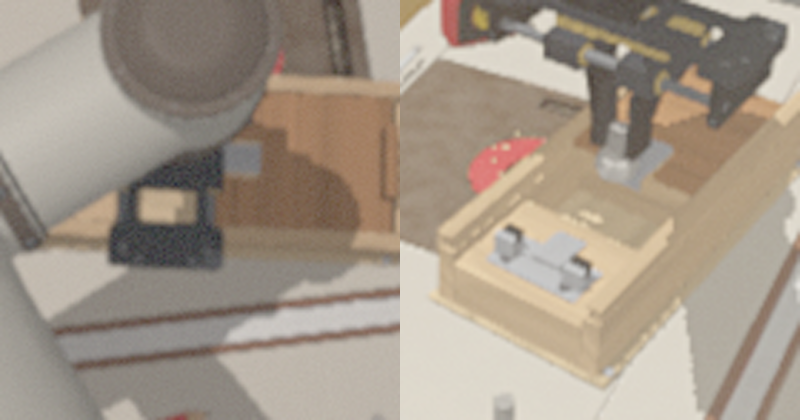

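Run:
```python
from h import *
s=np.load("scene5.npy",allow_pickle=True).item()
k=10/3.
S=lambda x,y,z:np.round(ray(s,290+(x-400)/k,150+y/k,z),4)
ex=np.array([.154,.988]);ey=np.array([-.988,.154]);o=np.array([.487,.046])
B=lambda p:np.round([(p[:2]-o)@ex,(p[:2]-o)@ey],4)
for n,p in dict(foot=S(616,168,.098),top=S(619,128,.129),b1=S(560,198,.045),b2=S(632,238,.045),b3=S(672,215,.067),tabtip=S(632,187,.061),c1=S(440,238,.067),c2=S(598,320,.067),base1=S(432,295,0),base2=S(602,384,0)).items():print(n,p,B(p))
```

```text
foot [0.4747 0.0658 0.098 ] [0.0177 0.0152]
top [0.4761 0.0628 0.129 ] [0.0149 0.0134]
b1 [0.5204 0.052  0.045 ] [ 0.0111 -0.0321]
b2 [0.4572 0.0691 0.045 ] [0.0182 0.033 ]
b3 [0.4338 0.0584 0.067 ] [0.0041 0.0545]
tabtip [0.4724 0.0351 0.061 ] [-0.013   0.0127]
c1 [0.563  0.1541 0.067 ] [ 0.1185 -0.0584]
c2 [0.4379 0.1772 0.067 ] [0.1221 0.0687]
base1 [0.5766 0.1428 0.    ] [ 0.1094 -0.0736]
base2 [0.4354 0.1658 0.    ] [0.1104 0.0694]
```

Run:
```python
from h import *
s=np.load("scene5.npy",allow_pickle=True).item();k=10/3.
def proj(c,p):
    f=200/np.tan(np.radians(c["vertical_fov"])/2);q=np.array(c["rotation"]).T@(np.array(p)-c["eye"]);return f*q[:2]/q[2]+[c["cx"],c["cy"]]
for z in(.073,.091,.11,.129):print(z,np.round((proj(s,(.4877,.048,z))-[290,150])*k+[400,0]),np.round((proj(s,(.4862,.0575,z))-[290,150])*k+[400,0]))
im=cv2.resize(s["frame"][150:215,325:395],None,fx=8,fy=8,interpolation=cv2.INTER_CUBIC);im=np.uint8(255*(im/255.)**.6)
for z,c in((.091,(0,255,0)),(.129,(0,0,255))):
    u=(proj(s,(.4877,.048,z))-[325,150]+.5)*8;cv2.circle(im,tuple(int(v) for v in u),4,c,-1)
cv2.imwrite("pics/w2.png",im)
```

```text
0.073 [606. 177.] [603. 185.]
0.091 [608. 157.] [605. 165.]
0.11 [610. 135.] [606. 143.]
0.129 [612. 112.] [608. 120.]
```

View pics/w2.png

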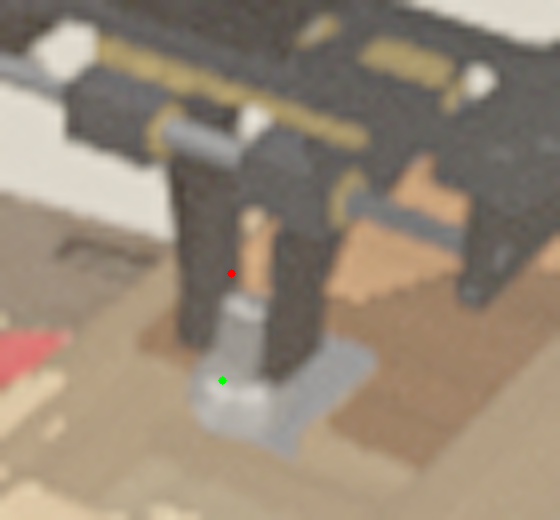

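Run:
```python
from h import *
for n,(p,q) in dict(top=((205,302),(512,268)),scene=((352,360),(438,180))).items():
    c=np.load(n+"0.npy",allow_pickle=True).item();g=cv2.GaussianBlur(cv2.cvtColor(c["frame"],cv2.COLOR_BGR2GRAY),(3,3),0).astype(float)
    p=np.array(p,float);q=np.array(q,float);L=np.hypot(*(q-p));d=(q-p)/L;nn=np.array([-d[1],d[0]])
    ts=np.linspace(0,L,60);ss=np.arange(-7,7.1,.25);res=[]
    for t in ts:
        P=(p+t*d)[None]+ss[:,None]*nn;v=cv2.remap(g.astype(np.float32),P[:,0].astype(np.float32)[None],P[:,1].astype(np.float32)[None],1)[0]
        w=np.clip(v-(v.max()*.85),0,None);res.append((w*ss).sum()/w.sum())
    res=np.array(res);a=np.polyfit(ts,res,2);off=(p-[c["cx"],c["cy"]])@nn
    print(n,"dist of line from centre",off,"sagitta(+ along n)",-a[0]*L*L/4,"resid",np.std(res-np.polyval(a,ts)))
# table edges via wooden bits: straight long edge table left in top (187..198,0..370)
```

```text
top dist of line from centre 94.30218234780133 sagitta(+ along n) 0.039785987427037796 resid 0.1684697388211173
scene dist of line from centre 97.66458505412461 sagitta(+ along n) -0.5305077351877252 resid 0.12258791265795782
```

Run:
```python
from h import *
t=np.load("top0.npy",allow_pickle=True).item()
T=lambda x,y,z:ray(t,190+x/3.2,180+y/3.2,z)
for n,p in dict(edge=T(441,110,.045),edge2=T(436,190,.045),floor=T(447,150,.006),tab=T(505,145,.061),cov=T(528,145,.061),bar=T(727,150,.086)).items():
    d=p[:2]-[.4887,.0475];print(n,np.round(p,4),"along box x from nut",round(float(d@[.154,.988]),4))
# edge profile along row at middle of well, for block edge / tab tip
g=cv2.cvtColor(t["frame"],cv2.COLOR_BGR2GRAY)
for v in(212,214,218,236):print(v,g[v,318:372].tolist())
```

```text
edge [0.5145 0.0636 0.045 ] along box x from nut 0.0199
edge2 [0.4581 0.0739 0.045 ] along box x from nut 0.0214
floor [0.4908 0.0616 0.006 ] along box x from nut 0.0142
tab [0.482  0.0226 0.061 ] along box x from nut -0.0256
cov [0.4801 0.0066 0.061 ] along box x from nut -0.0417
bar [ 0.4576 -0.125   0.086 ] along box x from nut -0.1752
212 [125, 125, 124, 121, 124, 123, 123, 122, 114, 92, 75, 75, 83, 102, 121, 130, 127, 128, 128, 128, 129, 130, 128, 129, 131, 128, 130, 129, 132, 132, 131, 134, 133, 131, 135, 133, 123, 98, 85, 87, 85, 89, 87, 85, 81, 82, 87, 91, 89, 87, 89, 91, 86, 82]
214 [126, 128, 127, 122, 122, 121, 114, 116, 105, 93, 80, 84, 96, 123, 135, 132, 135, 133, 132, 135, 133, 131, 131, 133, 135, 133, 130, 136, 135, 134, 136, 132, 135, 133, 134, 135, 126, 104, 85, 86, 83, 87, 87, 83, 81, 80, 88, 91, 91, 91, 90, 90, 89, 89]
218 [123, 118, 119, 121, 122, 122, 113, 109, 100, 86, 83, 82, 100, 127, 136, 136, 133, 134, 132, 135, 133, 135, 135, 135, 134, 133, 135, 135, 135, 138, 137, 134, 134, 133, 135, 134, 125, 106, 104, 104, 88, 83, 79, 79, 74, 77, 81, 82, 79, 81, 77, 79, 83, 85]
236 [125, 127, 121, 117, 119, 117, 116, 105, 86, 77, 84, 101, 125, 134, 134, 133, 134, 133, 133, 134, 134, 133, 132, 131, 135, 133, 132, 133, 135, 130, 136, 133, 134, 134, 133, 119, 100, 87, 87, 82, 87, 91, 83, 77, 79, 86, 88, 90, 91, 89, 88, 82, 78, 82]
```

Call:
step_arm:
  targets: "0.4 0 0 0;0 0 2 0;0 0 1.5 0;0 0 1 0;0 0 0.5 0;0 0 0 0;0 0 0 0"

```text
time_s: 12.58
tcp_pos: [0.487, 0.0439, 0.0234]
ee_rot: [[-0.155, -0.988, 0.002], [-0.988, 0.155, 0.001], [-0.001, -0.002, -1.0]]
wrist_force: [-0.3, -0.2, -1.2]
gripper_width: 0.207
gripper_force: 30.0
```

Call:
step_arm:
  targets: "0 0 0.6 0;0 0 0.6 0;0 0 0.6 0;0 0 0.4 0;0 0 0 0;0 0 0 0"

```text
time_s: 13.08
tcp_pos: [0.4856, 0.0433, -0.0002]
ee_rot: [[-0.156, -0.988, -0.001], [-0.988, 0.156, -0.0], [0.001, 0.001, -1.0]]
wrist_force: [0.3, -0.2, -0.7]
gripper_width: 0.205
gripper_force: 30.0
```

Call:
step_arm:
  targets: "0 0 0.3 0;0 0 0.3 0;0 0 0.2 0;0 0 0 0;0 0 0 0"

```text
time_s: 13.5
tcp_pos: [0.4858, 0.0434, -0.008]
ee_rot: [[-0.156, -0.988, -0.0], [-0.988, 0.156, -0.0], [0.0, 0.0, -1.0]]
wrist_force: [0.5, 0.6, -1.0]
gripper_width: 0.204
gripper_force: 30.0
```

Call:
step_arm:
  targets: "0 0 0.15 0;0 0 0.1 0;0 0 0 0;0 0 0 0"

```text
time_s: 13.83
tcp_pos: [0.4858, 0.0434, -0.0104]
ee_rot: [[-0.156, -0.988, 0.0], [-0.988, 0.156, 0.0], [-0.0, -0.0, -1.0]]
wrist_force: [0.6, -0.0, -1.2]
gripper_width: 0.206
gripper_force: 30.0
```

Call:
step_arm:
  targets: "0 0 0.1 0;0 0 0 0;0 0 0 0"

```text
time_s: 14.08
tcp_pos: [0.4858, 0.0434, -0.0114]
ee_rot: [[-0.156, -0.988, -0.0], [-0.988, 0.156, -0.0], [0.0, 0.0, -1.0]]
wrist_force: [0.0, -0.0, -1.6]
gripper_width: 0.201
gripper_force: 30.0
```

Call:
step_arm:
  targets: "0 0 0.1 0;0 0 0 0;0 0 0 0"

```text
time_s: 14.33
tcp_pos: [0.4861, 0.0434, -0.0117]
ee_rot: [[-0.156, -0.988, 0.001], [-0.988, 0.156, -0.0], [-0.0, -0.001, -1.0]]
wrist_force: [-1.5, -1.3, 5.4]
gripper_width: 0.21
gripper_force: 30.0
```

The nut touched the floor exactly where expected, with 5 N. Releasing it and going up.

Call:
step_arm:
  targets: "0 0 0 0;0 0 0 0;0 0 0 0;0 0 0 0;0 0 0 0;0 0 0 0"
  claw: 3.8

```text
time_s: 14.83
tcp_pos: [0.4858, 0.0434, -0.0125]
ee_rot: [[-0.156, -0.988, -0.0], [-0.988, 0.156, -0.0], [0.0, 0.0, -1.0]]
wrist_force: [-0.3, 0.0, -0.7]
gripper_width: 0.431
gripper_force: 0.0
```

Call:
step_arm:
  targets: "0 0 -0.5 0;0 0 -1 0;0 0 -2 0;0 0 -3 0;0 0 -3.5 0;0 0 -3.5 0;0 0 -1.5 0;0 0 0 0"

```text
time_s: 15.5
tcp_pos: [0.4888, 0.0443, 0.1426]
ee_rot: [[-0.155, -0.988, 0.01], [-0.988, 0.155, 0.003], [-0.005, -0.009, -1.0]]
wrist_force: [0.4, -0.0, 0.4]
gripper_width: 0.439
gripper_force: 0.0
```

Call:
step_arm:
  targets: "2 0 0 0;3.5 0 0 0;3.8 0 0 0;3.8 0 0 0;3.8 0 0 0;2.8 0 0 0;1.6 0 0 0;0 0 2 0;0 0 3 0;0 0 2 0;0 0 1 0;0 0 0 0"
  claw: 0

```text
time_s: 16.5
tcp_pos: [0.4495, -0.1668, 0.0545]
ee_rot: [[-0.157, -0.988, -0.008], [-0.988, 0.157, 0.001], [0.0, 0.008, -1.0]]
wrist_force: [-0.1, 0.2, -0.8]
gripper_width: 0.008
gripper_force: 0.0
```

Run:
```python
from h import *
s=sense();print(s["tcp_pos"],s["wrist_force"],s["gripper_width"])
# is nut in the well seen upright? grey vs wood: low-saturation pixels in the well area of the scene view
c=cams.capture("scene");np.save("scene6.npy",c,allow_pickle=True)
h=cv2.cvtColor(c["frame"],cv2.COLOR_BGR2HSV)
a=np.load("scene0.npy",allow_pickle=True).item()["frame"]
d=np.abs(c["frame"].astype(int)-a).sum(2)
m=np.uint8((d>60)*255);n,l,st,ce=cv2.connectedComponentsWithStats(m)
for i in range(1,n):
    if st[i,4]>25:
        u,v=ce[i];print(st[i].tolist(),np.round(ce[i],1),np.round(ray(c,u,v,.025),3))
c=cams.capture("top");np.save("top6.npy",c,allow_pickle=True)
```

```text
[ 0.44945144 -0.16680492  0.05449414] [-0.09954407  0.16496689 -0.79130077] 0.007940932212832062
[366, 0, 143, 125, 3954] [425.2  47.4] [ 0.694 -1.434  0.025]
[490, 0, 54, 84, 2446] [516.5  37.5] [ 0.282 -1.887  0.025]
[543, 0, 15, 78, 603] [549.9  38. ] [ 0.11  -1.975  0.025]
[502, 0, 138, 346, 26148] [585.5 194.4] [-0.027 -0.337  0.025]
[398, 5, 21, 19, 133] [406.4  12.2] [ 1.024 -2.185  0.025]
[382, 98, 5, 20, 47] [383.8 107.6] [ 0.633 -0.604  0.025]
[386, 119, 59, 43, 1018] [414.2 136.6] [ 0.468 -0.436  0.025]
[364, 120, 13, 12, 81] [368.8 125. ] [ 0.63  -0.443  0.025]
[380, 165, 107, 63, 2954] [429.  197.7] [ 0.34  -0.127  0.025]
[348, 211, 11, 13, 71] [352.4 216.8] [0.487 0.039 0.025]
[503, 221, 7, 11, 57] [506.2 226.8] [ 0.147 -0.099  0.025]
[293, 308, 18, 22, 234] [301.  319.1] [0.455 0.355 0.025]
```

Call:
step_arm:
  targets: "0 -0.5 1 0;0 0 1 0;0 0 0 0;-0.5 0 0 0;-0.5 0 0 0;-0.4 0 0 0;0 0 0 0"

```text
time_s: 17.18
tcp_pos: [0.4604, -0.1532, 0.0383]
ee_rot: [[-0.155, -0.988, 0.001], [-0.988, 0.155, -0.0], [-0.0, -0.001, -1.0]]
wrist_force: [0.2, 0.0, 0.6]
gripper_width: 0.005
gripper_force: 0.0
```

Call:
step_arm:
  targets: "-0.3 0 0 0;-0.3 0 0 0;-0.3 0 0 0;-0.2 0 0 0;-0.2 0 0 0;0 0 0 0"

```text
time_s: 17.68
tcp_pos: [0.4618, -0.1408, 0.0377]
ee_rot: [[-0.156, -0.988, 0.0], [-0.988, 0.156, -0.0], [0.0, -0.0, -1.0]]
wrist_force: [0.0, 0.8, -0.7]
gripper_width: 0.004
gripper_force: 0.0
```

Call:
step_arm:
  targets: "0 0 0.4 0;-0.2 0 0 0;-0.2 0 0 0;-0.2 0 0 0;-0.2 0 0 0;-0.2 0 0 0;0 0 0 0"

```text
time_s: 18.27
tcp_pos: [0.4632, -0.1308, 0.0336]
ee_rot: [[-0.156, -0.988, -0.0], [-0.988, 0.156, 0.0], [-0.0, 0.0, -1.0]]
wrist_force: [0.3, 0.1, 0.5]
gripper_width: 0.011
gripper_force: 0.0
```

Call:
step_arm:
  targets: "-0.3 0 0 0;-0.3 0 0 0;-0.3 0 0 0;-0.2 0 0 0"

```text
time_s: 18.6
tcp_pos: [0.465, -0.12, 0.0337]
ee_rot: [[-0.156, -0.988, -0.0], [-0.988, 0.156, 0.0], [-0.0, 0.0, -1.0]]
wrist_force: [-1.0, -0.9, -1.1]
gripper_width: 0.007
gripper_force: 0.7
```

Call:
step_arm:
  targets: "-0.2 0 0 0;-0.2 0 0 0;-0.2 0 0 0"

```text
time_s: 18.85
tcp_pos: [0.466, -0.1142, 0.0336]
ee_rot: [[-0.156, -0.988, -0.0], [-0.988, 0.156, 0.0], [0.0, 0.0, -1.0]]
wrist_force: [-0.7, -1.1, -0.6]
gripper_width: 0.004
gripper_force: 0.7
```

```bash
cat > cov.py <<'E'
from h import *
c=cams.capture("top");a=np.load("top0.npy",allow_pickle=True).item()["frame"].astype(int)
f=c["frame"].astype(int)
# cover-brown front edge along rows of the well, saturation-like R-B with G
for v in(212,236):
    q=(f[v,300:420,2]*1.0/np.maximum(f[v,300:420,0],1));q0=(a[v,300:420,2]*1.0/np.maximum(a[v,300:420,0],1))
    print(v,np.round(q0[20:120:3],1).tolist());print(v,np.round(q[20:120:3],1).tolist())
s=sense();print(s["tcp_pos"],s["wrist_force"])
E
python3 cov.py
```

```text
212 [1.8, 1.7, 1.7, 1.5, 1.6, 1.6, 1.6, 1.6, 1.6, 1.6, 1.6, 1.6, 2.3, 2.2, 2.3, 2.2, 2.3, 2.3, 2.3, 2.4, 2.3, 2.2, 2.2, 2.2, 2.2, 2.2, 2.2, 2.2, 2.2, 2.2, 2.1, 2.2, 2.5, 1.8]
212 [1.1, 1.1, 1.1, 1.1, 1.1, 1.1, 1.1, 1.1, 1.1, 1.1, 1.1, 1.1, 1.2, 1.1, 1.1, 1.1, 1.1, 1.2, 1.1, 1.1, 1.2, 1.3, 1.3, 1.2, 1.1, 1.1, 1.1, 1.2, 1.1, 1.1, 1.1, 1.1, 1.1, 1.1]
236 [1.8, 1.7, 1.7, 1.6, 1.6, 1.6, 1.6, 1.6, 1.7, 1.6, 1.6, 1.6, 2.3, 2.2, 2.2, 2.2, 2.2, 2.3, 2.3, 2.2, 2.3, 2.3, 2.4, 2.2, 2.4, 2.2, 2.2, 2.2, 2.3, 2.4, 2.3, 2.3, 2.4, 1.9]
236 [1.2, 1.1, 1.2, 1.1, 1.1, 1.1, 1.1, 1.1, 1.1, 1.1, 1.1, 1.1, 1.1, 1.1, 1.2, 1.1, 1.1, 1.1, 1.1, 1.2, 1.1, 1.1, 1.2, 1.0, 1.6, 1.7, 1.9, 2.0, 1.1, 1.5, 1.0, 1.4, 1.6, 1.7]
[ 0.46610482 -0.11397279  0.0336997 ] [-0.75857679  0.89302139 -0.49745623]
```

```bash
cat > cov.py <<'E'
from h import *
o=np.array([.487,.046])
def front(c,z=.061):
    f=200/np.tan(np.radians(c["vertical_fov"])/2);R=np.array(c["rotation"]);out=[]
    for y in(-.035,.035):
        xs=np.arange(-.09,.12,.003);r_=[]
        for x in xs:
            p=np.r_[o+x*np.array([.154,.988])+y*np.array([-.988,.154]),z];q=R.T@(p-c["eye"]);u=f*q[:2]/q[2]+[c["cx"],c["cy"]]
            b=cv2.getRectSubPix(c["frame"],(1,1),(float(u[0]),float(u[1])))[0,0].astype(float);r_.append(b[2]/max(b[0],1))
        out.append(np.round(r_[::2],1).tolist())
    return out
if __name__=="__main__":
    for c in(np.load("scene6.npy",allow_pickle=True).item(),cams.capture("scene")):
        for q in front(c):print(q)
    s=sense();print(s["tcp_pos"],s["wrist_force"])
E
python3 cov.py
```

```text
[2.1, 2.1, 2.1, 2.1, 2.1, 2.1, 2.1, 2.1, 2.2, 2.1, 1.8, 1.6, 1.7, 1.7, 1.7, 1.7, 1.7, 1.7, 1.7, 1.7, 1.7, 1.7, 1.7, 1.6, 1.6, 1.6, 1.6, 1.6, 1.4, 1.1, 1.3, 1.6, 1.6, 1.6, 1.6]
[1.9, 2.0, 2.1, 2.1, 2.1, 2.2, 2.1, 2.1, 2.2, 2.1, 1.8, 1.6, 1.6, 1.7, 1.6, 1.7, 1.7, 1.6, 1.6, 1.5, 1.5, 1.3, 1.2, 1.6, 1.6, 1.6, 1.6, 1.6, 1.2, 1.1, 1.0, 1.0, 1.0, 1.0, 1.4]
[2.1, 2.2, 2.1, 2.1, 2.2, 2.1, 2.1, 2.1, 2.2, 2.1, 2.1, 2.1, 2.2, 2.1, 2.0, 1.7, 1.7, 1.7, 1.7, 1.7, 1.7, 1.7, 1.7, 1.6, 1.6, 1.6, 1.6, 1.7, 1.4, 1.1, 1.3, 1.6, 1.6, 1.6, 1.6]
[1.9, 2.0, 2.0, 2.0, 2.1, 2.1, 2.1, 2.1, 2.1, 2.1, 2.1, 2.1, 2.1, 2.2, 2.0, 1.7, 1.7, 1.6, 1.6, 1.6, 1.6, 1.2, 1.2, 1.6, 1.6, 1.6, 1.6, 1.6, 1.2, 1.1, 1.0, 1.0, 1.0, 1.0, 1.4]
[ 0.46622806 -0.11400034  0.03373094] [-0.39622624 -0.88104105 -0.40846692]
```

The cover has moved about 25 mm under the push. Carrying on: briskly at first, then slowly.

Call:
step_arm:
  targets: "-0.4 0 0 0;-0.4 0 0 0;-0.4 0 0 0;-0.4 0 0 0;-0.4 0 0 0;-0.4 0 0 0;-0.3 0 0 0;-0.2 0 0 0"

```text
time_s: 19.62
tcp_pos: [0.4708, -0.0853, 0.0338]
ee_rot: [[-0.156, -0.988, 0.001], [-0.988, 0.156, 0.0], [-0.0, -0.001, -1.0]]
wrist_force: [1.4, -1.2, -0.4]
gripper_width: 0.004
gripper_force: 0.7
```

Call:
step_arm:
  targets: "-0.2 0 0 0;-0.2 0 0 0;-0.2 0 0 0;0 0 0 0"

```text
time_s: 19.95
tcp_pos: [0.4713, -0.0795, 0.0336]
ee_rot: [[-0.156, -0.988, -0.0], [-0.988, 0.156, 0.0], [-0.0, 0.0, -1.0]]
wrist_force: [-0.2, 0.1, 0.8]
gripper_width: 0.008
gripper_force: 0.0
```

Call:
step_arm:
  targets: "-0.2 0 0 0;-0.2 0 0 0;-0.2 0 0 0;0 0 0 0"

```text
time_s: 20.28
tcp_pos: [0.4721, -0.0736, 0.0335]
ee_rot: [[-0.156, -0.988, -0.001], [-0.988, 0.156, 0.0], [-0.0, 0.001, -1.0]]
wrist_force: [-0.2, -0.4, 0.5]
gripper_width: 0.006
gripper_force: 0.0
```

Call:
step_arm:
  targets: "-0.2 0 0 0;-0.2 0 0 0;-0.2 0 0 0;0 0 0 0"

```text
time_s: 20.62
tcp_pos: [0.473, -0.0679, 0.0335]
ee_rot: [[-0.156, -0.988, -0.001], [-0.988, 0.156, -0.0], [0.0, 0.001, -1.0]]
wrist_force: [-0.4, -1.5, -0.0]
gripper_width: 0.004
gripper_force: 1.1
```

Call:
step_arm:
  targets: "-0.15 0 0 0;-0.15 0 0 0;-0.15 0 0 0;-0.15 0 0 0"

```text
time_s: 20.95
tcp_pos: [0.4739, -0.0622, 0.0336]
ee_rot: [[-0.156, -0.988, -0.001], [-0.988, 0.156, -0.0], [0.0, 0.001, -1.0]]
wrist_force: [-0.4, -4.2, -0.2]
gripper_width: 0.007
gripper_force: 2.3
```

Call:
step_arm:
  targets: "-0.15 0 0 0;-0.15 0 0 0;-0.15 0 0 0;-0.15 0 0 0"

```text
time_s: 21.28
tcp_pos: [0.4749, -0.0563, 0.0336]
ee_rot: [[-0.156, -0.988, -0.001], [-0.988, 0.156, -0.0], [0.0, 0.001, -1.0]]
wrist_force: [-0.0, -6.1, -1.2]
gripper_width: 0.006
gripper_force: 2.8
```

Call:
step_arm:
  targets: "-0.15 0 0 0;-0.15 0 0 0;-0.15 0 0 0;-0.15 0 0 0"

```text
time_s: 21.62
tcp_pos: [0.4758, -0.0505, 0.0336]
ee_rot: [[-0.156, -0.988, -0.001], [-0.988, 0.156, -0.001], [0.001, 0.001, -1.0]]
wrist_force: [0.6, -6.8, -0.4]
gripper_width: 0.001
gripper_force: 3.3
```

Call:
step_arm:
  targets: "-0.15 0 0 0;-0.15 0 0 0;-0.15 0 0 0;-0.15 0 0 0"

```text
time_s: 21.95
tcp_pos: [0.4767, -0.0448, 0.0336]
ee_rot: [[-0.156, -0.988, -0.001], [-0.988, 0.156, -0.001], [0.001, 0.001, -1.0]]
wrist_force: [1.0, -8.2, -1.2]
gripper_width: 0.009
gripper_force: 3.8
```

Call:
step_arm:
  targets: "-0.1 0 0 0;-0.1 0 0 0;-0.1 0 0 0;-0.1 0 0 0"

```text
time_s: 22.28
tcp_pos: [0.4773, -0.041, 0.0336]
ee_rot: [[-0.156, -0.988, -0.001], [-0.988, 0.156, -0.001], [0.001, 0.001, -1.0]]
wrist_force: [0.7, -7.9, -1.7]
gripper_width: 0.009
gripper_force: 3.9
```

Call:
step_arm:
  targets: "-0.1 0 0 0;-0.1 0 0 0;-0.1 0 0 0"

```text
time_s: 22.53
tcp_pos: [0.4778, -0.0381, 0.0336]
ee_rot: [[-0.156, -0.988, -0.001], [-0.988, 0.156, -0.001], [0.001, 0.001, -1.0]]
wrist_force: [1.1, -8.6, -0.9]
gripper_width: 0.005
gripper_force: 4.2
```

Call:
step_arm:
  targets: "-0.1 0 0 0;-0.1 0 0 0"

```text
time_s: 22.7
tcp_pos: [0.4783, -0.0357, 0.0335]
ee_rot: [[-0.157, -0.988, -0.0], [-0.988, 0.157, -0.0], [0.0, 0.0, -1.0]]
wrist_force: [-0.5, -2.1, -0.7]
gripper_width: 0.006
gripper_force: 0.8
```

Call:
step_arm:
  targets: "-0.1 0 0 0;-0.1 0 0 0"

```text
time_s: 22.87
tcp_pos: [0.479, -0.0329, 0.0337]
ee_rot: [[-0.156, -0.988, 0.001], [-0.988, 0.156, 0.001], [-0.001, -0.0, -1.0]]
wrist_force: [0.5, -2.5, -0.6]
gripper_width: 0.002
gripper_force: 1.6
```

Call:
step_arm:
  targets: "-0.05 0 0 0;0 0 0 0"

```text
time_s: 23.03
tcp_pos: [0.479, -0.0328, 0.0337]
ee_rot: [[-0.156, -0.988, 0.0], [-0.988, 0.156, -0.0], [-0.0, -0.0, -1.0]]
wrist_force: [1.3, -3.1, -0.8]
gripper_width: 0.008
gripper_force: 1.5
```

The push dropped from 8.6 N to about 2 N, so the tab has clicked, and the bumper is just starting to resist. Backing off and lifting.

Call:
step_arm:
  targets: "0.3 0 0 0;1 0 0 0;1.5 0 0 0;1.5 0 0 0;0 0 -2 0;0 0 -3 0;0 0 -3 0;0 0 -3 0;0 0 -2 0;0 0 0 0;0 0 0 0"

```text
time_s: 23.95
tcp_pos: [0.4728, -0.0754, 0.1649]
ee_rot: [[-0.157, -0.988, 0.004], [-0.988, 0.157, 0.001], [-0.002, -0.003, -1.0]]
wrist_force: [-0.0, 0.3, -0.8]
gripper_width: 0.008
gripper_force: 0.0
```

Run:
```python
from cov import *
c=cams.capture("scene")
for q in front(c):print(q)
a=np.load("scene6.npy",allow_pickle=True).item()["frame"];f=c["frame"]
for n,(u,v) in dict(red=(270,260),yellow=(286,284),blue=(320,282),sand=(253,224),tape=(314,151)).items():
    print(n,np.abs(f[v-10:v+11,u-10:u+11].astype(int)-a[v-10:v+11,u-10:u+11]).mean().round(1))
s=sense();print(s["time_s"],s["tcp_pos"],s["wrist_force"])
```

```text
[2.1, 2.0, 2.0, 1.8, 1.9, 2.1, 2.1, 2.1, 2.1, 2.1, 2.1, 2.1, 2.1, 2.1, 2.1, 2.1, 2.2, 2.1, 2.1, 2.1, 2.2, 2.2, 2.2, 2.1, 2.1, 2.1, 2.1, 1.8, 1.2, 1.0, 1.3, 1.6, 1.6, 1.6, 1.6]
[1.5, 1.5, 1.5, 1.5, 1.6, 2.1, 2.1, 2.1, 2.1, 2.1, 2.1, 2.1, 2.1, 2.1, 2.1, 2.2, 2.1, 2.2, 2.1, 2.1, 2.1, 2.1, 2.2, 2.1, 2.1, 2.1, 2.1, 2.1, 1.5, 1.1, 1.0, 1.0, 1.0, 1.0, 1.4]
red 1.2
yellow 1.1
blue 1.1
sand 1.5
tape 1.9
24.0 [ 0.47175312 -0.07548014  0.16358051] [-0.30201553 -1.17731519 -0.3346403 ]
```

```bash
python3 -c "
from station import r
print(r.finish_job())"
```

```text
the job is handed in; nothing more can be done
None
```

I set the collet nut down in the well and slid the cover shut until the push dropped from 8.6 N to about 2 N at the click, then stopped at about 3 N; the bits, sanding block and tape measure look unmoved in the camera images, and the job was handed in at 24 s.

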